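# Ready the scroll saw for an inside cut

### The arm

A 6-joint arm with a two-finger parallel gripper is mounted at the origin on a cart in front of the work surface, level with it; the furniture and walls round the work are solid. World frame = base frame: x ahead of the robot, y to its left, z up, the work surface at z = 0. Lengths are in m, angles in rad, forces in N, time in s.
With the tool pointing down it reaches from about 0.35 to 0.975 m from the base axis. Payload 4.9 kg.
Tool frame: the origin (TCP) lies at the very end of the fingers, on their centre line; the grasp point (between the pads) lies 19 mm behind it; z points along the fingers, y is the line along which they close (so a half turn about z gives the same grasp; the last joint's range is limited). The gripper opens to 85 mm and grips with 20 to 120 N. Pads are 22 mm wide; open, the fingers measure 114 mm over their backs; the gripper's body (76 mm by 85 mm) begins 54 mm behind the grasp point. The pads swing forward as they close: fully open they stand 13 mm farther back than shut.
Start: joints at [-1.276, 0.053, 1.613, -0, 1.476, -0.119], TCP at [0.251, -0.572, 0.231] pointing down, gripper open.
Joint ranges: [-3.01, 3.01], [-1.01, 2.22], [0.06, 2.58], [-1.02, 4.17], [0.09, 2.62], [-3.14, 3.14]. Speed limits (rad/s): [2.57, 2.57, 3.14, 3.14, 3.14, 3.14].

### API

Orientations are given as a unit quaternion [w, x, y, z].
In Python, from plant import manip gives the robot as it stands.
- The arm moves only by the tool send_rows, never from a script. Its argument "increments" is a list of rows, each an object of numbers: "claw": the closure, from -1 (fully open) to 1 (shut); "dx", "dy", "dz": the shift along the tool's x, y, z in units of 0.5 m (1.0 is 0.5 m); "yaw": the turn about the tool's z in units of 1.5 rad (1.0 is 1.5 rad). A call has 1 to 20 rows; each row is the pose to reach, as a shift and turn from the pose commanded when the call began, along the tool's axes at that moment; what a row does not reach only later rows make up. A row lasts 1/8 s, in which the tool goes at most 62.5 mm and 10.7 degrees, less where a joint would pass 70% of its speed; a pose out of reach is approached as far as the arm can. A call with a number of a shift or a turn outside -1 to 1 is refused whole. A call with a gripper value outside its range is refused whole. The fingers move at their own pace and stop on an object; the grip force is fixed at half the most. Time passes only in rows, so rows that repeat a pose let the fingers close. It gives the time, the measured TCP pose, the force, the opening and the grip force at its end, in the units of the state.
- manip.state(): the state, without advancing time (a new reading comes with each control period).
- manip.grab_frame(name): name is "scene" or "top" or "wrist"; returns the picture (400x640x3 uint8, red, green, blue); there is no depth.
- manip.camera_params(name): a dict with "camera_matrix" (3x3 intrinsics, pixels), "extrinsics" (4x4, takes a point from world to camera coordinates); the wrist camera has in their place "tool_from_camera" (4x4, takes a point from camera to tool coordinates, whose origin is the TCP and whose axes are the flange's). Camera axes: x right, y down, z forward; pixel columns grow to the right and rows downward; lengths in m; the calibration is good to about 2 mm. A picture is of the moment at which its call begins: read the wrist's pose just before it. camera_params takes no time and is no camera call.
- manip.job_done(): hands the job in; it is judged then, once.
The state is a dict: "time": time; "joint_pos": joint angles; "joint_vel": joint speeds; "joint_efforts": joint torques, N m; "tool_pos": TCP position; "tool_rot": TCP orientation; "contact_force": force on the tool from outside, world axes, zero at the start; "ft_torque": the same for the moment, N m; "gripper_width": opening from 0.0 (shut) to 1.0 (fully open); "grasp_force": force on a finger pad.
Only numpy, scipy, OpenCV 4.12 (cv2) and the standard library are available. Lean on these libraries where they do the work, as an engineer would, in place of code of your own. Each camera call takes 0.05 s, during which the arm holds its last target. There are 200 camera calls.

### The job

The scroll saw is threaded through the round hole in the plywood template for an inside cut, but its blade is still slack and its hold-down foot is still up. Tighten the blade by swinging the yellow-knobbed tension lever on top of the arm a full quarter turn until it lies back along the arm, and push the red-gripped foot lever at the front of the head, under the lamp, fully down so that the foot presses on the plywood. Do not shift the plywood, or the things lying round the saw.

Things in the scene. Friction and masses are not known exactly. Their poses are not given: they have to be found in the camera images.
- scroll_saw: dark blue-grey scroll saw, bolted down. Origin: centre of its foot plate (330x110 mm) on the bench, z up; its front (head, blade, lamp) is toward its -x, the arm runs back toward +x. Table 200x160 mm, centre x=-115 mm, top z=105 mm. Upper arm 46 mm wide on y=0, top z=235 mm, x -110 to 158 mm. Head 60x52 mm at x=-105 mm, z 166 to 242 mm. Blade at x=-105, y=0
- lamp (a point): centre of the underside of the flat black lamp (112x68 mm, 18 mm thick) fixed over the saw's head. Axes as the saw's; its front edge is 56 mm toward -x of this point, above the foot lever's grip. A thin stem behind its middle holds it
- foot_lever (a joint): angle of the foot lever, rad: 0 = fully up (lever points forward, 32 degrees above level), 1.05 = fully down at its stop (28 degrees below level). It stays where it is left; about 3 N at the grip moves it. A cam turns its swing into 25 mm of foot travel, and the foot is sprung
- foot_lever_grip (a point): middle of the red round grip (17 mm thick, 40 mm long along the lever) of the foot lever; it moves with the lever. Axes as the saw's while the lever is fully up
- foot_lever_hinge (a point): pivot of the foot lever at the front of the saw's head, fixed to the saw; axes as the saw's. The lever turns about this point's y axis; the grip lies 70 mm from it toward -x
- tension_lever (a joint): angle of the blade tension lever, rad: 0 = slack (points out to the saw's -y side, square to the arm), 1.571 = tight at its stop (lies back along the arm, toward the saw's +x). Counter-clockwise seen from above tightens; it stays where it is left; about 2 N at the knob moves it
- tension_grip (a point): middle of the upright yellow knob (23 mm across, 34 mm tall, this point lies 21 mm above the lower end of the knob) at the end of the tension lever, 75 mm from its pivot; moves with the lever
- tension_hinge (a point): foot of the tension lever's pivot on top of the saw's arm, fixed to the saw; z axis up is the axis of turning; the knob's middle circles 36 mm higher
- foot: bright forked hold-down foot, 56x32x5 mm, round the blade under the head. Origin: middle of its underside at its rear end. It hangs about 20 mm above the plywood while the lever is up
- board: plywood template 300x185x16 mm with a square and a round opening, lying loose on the saw's table, the blade standing in its round opening (60 mm across). Origin: centre of its underside; its top is 16 mm higher
- cork_block: cork sanding block 64x110x36 mm on the bench. Origin: centre of its underside
- wax_tin: flat dark round tin, 67 mm across, 32 mm tall, on the bench. Origin: centre of its underside
- router_handle: black turned machine handle with a bright spindle, 35x174x36 mm, lying on the bench. Origin: centre of its underside
- spare_drum: brown sanding drum standing on the bench, 50 mm across, 112 mm tall. Origin: centre of its underside

How it is judged:
By the outcome, as a careful person would: the job done as asked, in the order asked, and still so for the second after the job is handed in, with the robot touching nothing.
It also fails if it takes over 51 s, if anything falls off the work surface, if the arm or the gripper's body presses on something with over 40 N, if the wrist force passes 120 N, or if a joint passes its speed limit or range.

## Working session

There is one attempt and no reset: what is moved stays moved. The work goes in short steps, Python scripts to look and compute and a tool call to move; the robot and the scene stay as the last step left them, time stands still between calls to the robot, and variables do not carry over. Pictures are saved under pics/ and viewed, at most 10 in all, crops included, and the job is handed in when it is done.

Besides the shell and the picture viewer there is one more tool, called after "Request:" by a JSON object that holds its "method" and its "body". send_rows: Moves the arm, as the interface text tells. Shifts and turns lie within -1 to 1; 1 stands for 0.5 m of shift or 1.5 rad of turn. Its arguments: {"type":"object","properties":{"increments":{"type":"array","items":{"type":"object","properties":{"claw":{"type":"number"},"dx":{"type":"number"},"dy":{"type":"number"},"dz":{"type":"number"},"yaw":{"type":"number"}}}}},"required":["increments"]}

```bash
mkdir -p pics; python3 - <<'E'
from plant import manip
import cv2, numpy as np
np.set_printoptions(precision=4,suppress=True)
for n in ("scene","top"):
    f=manip.grab_frame(n); cv2.imwrite(f"pics/{n}0.png",f[:,:,::-1])
    p=manip.camera_params(n); print(n,p)
print(manip.camera_params("wrist")); print(manip.state())
E
```

```text
scene {'camera_matrix': array([[362.2668,   0.    , 320.9525],
       [  0.    , 362.2668, 200.7393],
       [  0.    ,   0.    ,   1.    ]]), 'extrinsics': array([[-0.6657, -0.7462,  0.0073,  0.3779],
       [-0.3779,  0.3287, -0.8656,  0.349 ],
       [ 0.6435, -0.5789, -0.5008,  1.0357],
       [ 0.    ,  0.    ,  0.    ,  1.    ]])}
top {'camera_matrix': array([[496.0915,   0.    , 317.861 ],
       [  0.    , 496.0915, 204.6426],
       [  0.    ,   0.    ,   1.    ]]), 'extrinsics': array([[-0.0181, -0.9998,  0.0049,  0.0505],
       [-0.9991,  0.0179, -0.0387,  0.5253],
       [ 0.0386, -0.0056, -0.9992,  1.7862],
       [ 0.    ,  0.    ,  0.    ,  1.    ]])}
{'camera_matrix': array([[299.3565,   0.    , 326.8542],
       [  0.    , 299.3565, 199.4733],
       [  0.    ,   0.    ,   1.    ]]), 'tool_from_camera': array([[ 0.0003, -0.9628, -0.2702,  0.0681],
       [ 1.    ,  0.001 , -0.0023, -0.    ],
       [ 0.0025, -0.2702,  0.9628, -0.1425],
       [ 0.    ,  0.    ,  0.    ,  1.    ]])}
{'time': 0.1, 'joint_pos': array([-1.276 ,  0.0533,  1.6141,  0.    ,  1.476 , -0.119 ]), 'joint_vel': array([ 0.0006,  0.0003, -0.0027, -0.0003, -0.0001,  0.0002]), 'joint_efforts': array([  0.0004, -39.49  , -37.1366,  -0.0001,   0.0038,  -0.    ]), 'tool_pos': array([ 0.2511, -0.5717,  0.2302]), 'tool_rot': array([-0.0009,  0.9787,  0.2054, -0.0001]), 'contact_force': array([-0.0187,  0.1633,  0.692 ]), 'ft_torque': array([-0.0577,  0.0112,  0.0207]), 'grasp_force': 0.0, 'gripper_width': 0.9959959525418481}
```

View pics/scene0.png

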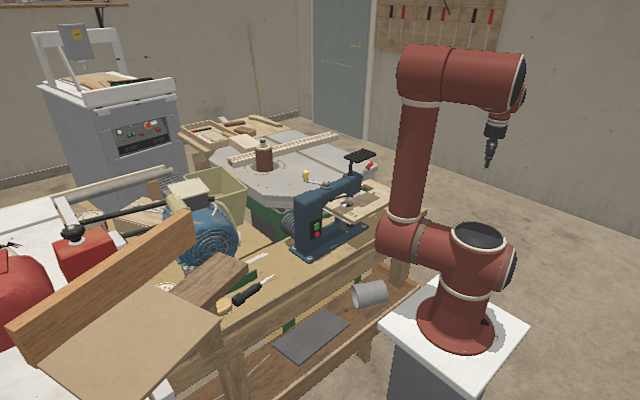

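View pics/top0.png

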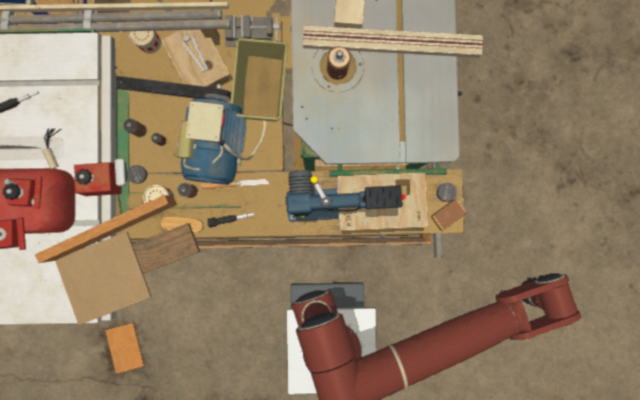

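The scene shows the saw with its head toward world −y, the yellow knob on the far side (top view ~(314,180)) and the red grip tip just past the lamp (~(403,197)). I'll enlarge both.

```bash
python3 - <<'E'
import cv2,numpy as np
a=cv2.imread("pics/top0.png")[160:245,280:470]; b=cv2.imread("pics/scene0.png")[140:270,280:400]
a=cv2.resize(a,None,fx=4,fy=4,interpolation=cv2.INTER_CUBIC)
b=cv2.resize(b,None,fx=4,fy=4,interpolation=cv2.INTER_CUBIC)
cv2.imwrite("pics/a.png",a);cv2.imwrite("pics/b.png",b)
E
```

```text
(no output)
```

View pics/a.png

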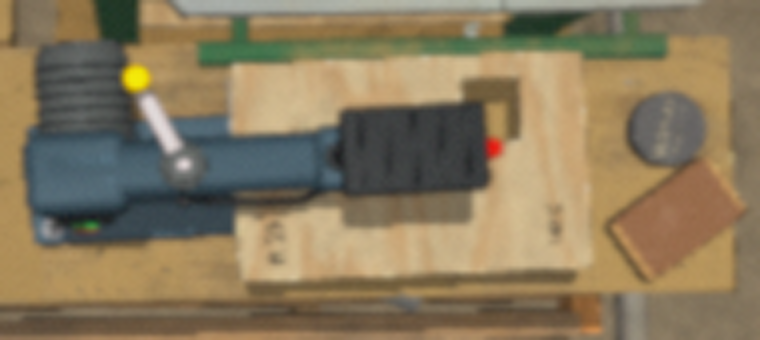

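View pics/b.png

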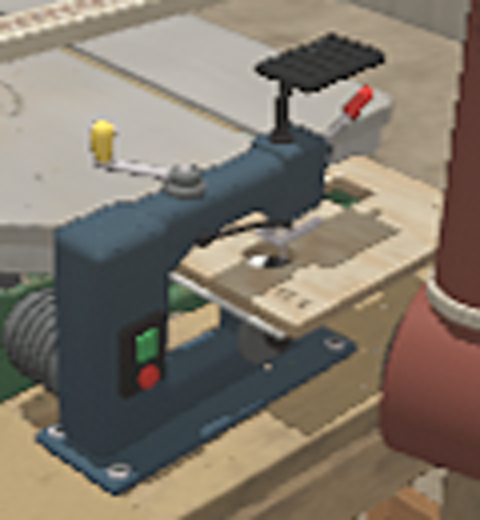

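Top crop: knob (136,78), pivot (183,165), lamp corners about (343,110)–(487,187), grip tip (500,148). Scene crop: knob (103,143), pivot (185,178), lamp above the red grip (358,102).

```bash
cat > h.py <<'E'
import numpy as np, cv2
from scipy.spatial.transform import Rotation as R
from plant import manip
np.set_printoptions(precision=4,suppress=True)
def P(n,st=None):
    p=manip.camera_params(n)
    if n!="wrist": E=p["extrinsics"]
    else:
        T=np.eye(4); q=st["tool_rot"]; T[:3,:3]=R.from_quat(np.r_[q[1:],q[0]]).as_matrix(); T[:3,3]=st["tool_pos"]
        E=np.linalg.inv(T@p["tool_from_camera"])
    return p["camera_matrix"]@E[:3]
def tri(obs):  # [(P,(u,v)),...]
    A=np.vstack([np.vstack([uv[0]*M[2]-M[0],uv[1]*M[2]-M[1]]) for M,uv in obs])
    X=np.linalg.lstsq(A[:,:3],-A[:,3],rcond=None)[0]
    err=[np.linalg.norm((lambda h:h[:2]/h[2])(M@np.r_[X,1])-uv) for M,uv in obs]
    return X,np.array(err)
def proj(M,X): h=M@np.r_[X,1]; return h[:2]/h[2]
E
python3 - <<'E'
from h import *
t=lambda u,v:(P("top"),(u/4+280-.4,v/4+160-.4)); s=lambda u,v:(P("scene"),(u/4+280-.4,v/4+140-.4))
for n,a,b in [("knob",(136,78),(103,143)),("pivot",(183,165),(185,178)),("griptip",(500,148),(370,92)),
 ("lampFR?",(483,102),(345,36)),("lampFL",(487,187),(384,57)),("lampBL",(346,193),(297,88)),("lampBR",(343,110),(258,70))]:
    print(n,*tri([t(*a),s(*b)]))
E
```

```text
knob [0.5953 0.0534 0.2654] [0.3764 0.634 ]
pivot [0.5279 0.0179 0.2456] [0.3077 0.5295]
griptip [ 0.5367 -0.2309  0.2503] [0.2293 0.3506]
lampFR? [ 0.5662 -0.2118  0.3036] [1.5144 2.2698]
lampFL [ 0.5051 -0.2105  0.3019] [0.0146 0.0225]
lampBL [ 0.5044 -0.1015  0.3027] [0.8823 1.4316]
lampBR [ 0.5649 -0.1036  0.2996] [0.3966 0.6256]
```

Lamp underside is about 0.285 and the grip about 0.25 high, so I'll move to a wrist view from in front of the head and above.

Request:
{"method": "send_rows", "body": {"increments": [{"dz": -0.12, "claw": -1}, {"dx": 0.1, "dy": -0.03, "dz": -0.24, "yaw": 0.1}, {"dx": 0.22, "dy": -0.07, "dz": -0.34, "yaw": 0.2}, {"dx": 0.34, "dy": -0.11, "dz": -0.34, "yaw": 0.276}, {"dx": 0.46, "dy": -0.15, "dz": -0.34, "yaw": 0.276}, {"dx": 0.58, "dy": -0.19, "dz": -0.34, "yaw": 0.276}, {"dx": 0.706, "dy": -0.219, "dz": -0.34, "yaw": 0.276}, {"dx": 0.706, "dy": -0.219, "dz": -0.34, "yaw": 0.276}, {"dx": 0.706, "dy": -0.219, "dz": -0.34, "yaw": 0.276}]}}

```text
invalid input
```

```bash
python3 - <<'E'
from h import *
import pickle
st=manip.state(); f=manip.grab_frame("wrist"); cv2.imwrite("pics/w1.png",f[:,:,::-1]); pickle.dump(st,open("w1.pkl","wb")); print(st["time"],st["tool_pos"],st["tool_rot"])
E
```

```text
0.1 [ 0.2511 -0.5717  0.2302] [-0.0009  0.9787  0.2054 -0.0001]
```

View pics/w1.png

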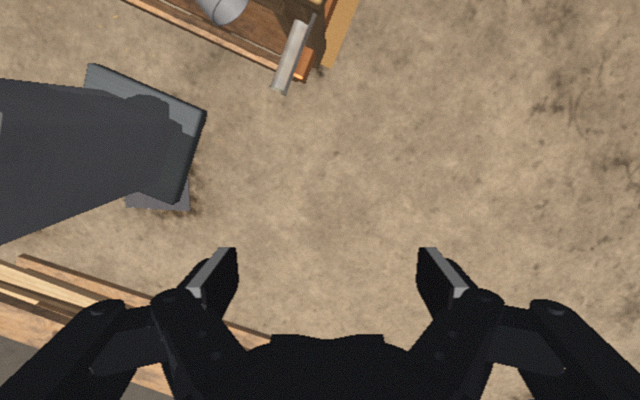

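The call needs all keys, so I'll resend with complete rows. The wrist view shows wide knuckles (about ±75 mm at 60–90 mm behind the tip), which matters near the lamp.

Request:
{"method": "send_rows", "body": {"increments": [{"dx": 0, "dy": 0, "dz": -0.12, "yaw": 0, "claw": -1}, {"dx": 0.1, "dy": -0.03, "dz": -0.24, "yaw": 0.1, "claw": -1}, {"dx": 0.22, "dy": -0.07, "dz": -0.34, "yaw": 0.2, "claw": -1}, {"dx": 0.34, "dy": -0.11, "dz": -0.34, "yaw": 0.276, "claw": -1}, {"dx": 0.46, "dy": -0.15, "dz": -0.34, "yaw": 0.276, "claw": -1}, {"dx": 0.58, "dy": -0.19, "dz": -0.34, "yaw": 0.276, "claw": -1}, {"dx": 0.706, "dy": -0.219, "dz": -0.34, "yaw": 0.276, "claw": -1}, {"dx": 0.706, "dy": -0.219, "dz": -0.34, "yaw": 0.276, "claw": -1}, {"dx": 0.706, "dy": -0.219, "dz": -0.34, "yaw": 0.276, "claw": -1}]}}

```text
time: 1.27
tool_pos: [0.5318, -0.3283, 0.4005]
tool_rot: [-0.0, 1.0, 0.002, -0.0]
contact_force: [-0.5, -0.1, 0.4]
gripper_width: 1.004
grasp_force: 0.0
```

```bash
python3 - <<'E'
from h import *
import pickle
st=manip.state(); f=manip.grab_frame("wrist"); cv2.imwrite("pics/w2.png",f[:,:,::-1]); pickle.dump(st,open("w2.pkl","wb")); print(st["time"],st["tool_pos"],st["tool_rot"])
E
```

```text
1.275 [ 0.5318 -0.3283  0.4005] [-0.0004  1.      0.0018 -0.0005]
```

View pics/w2.png

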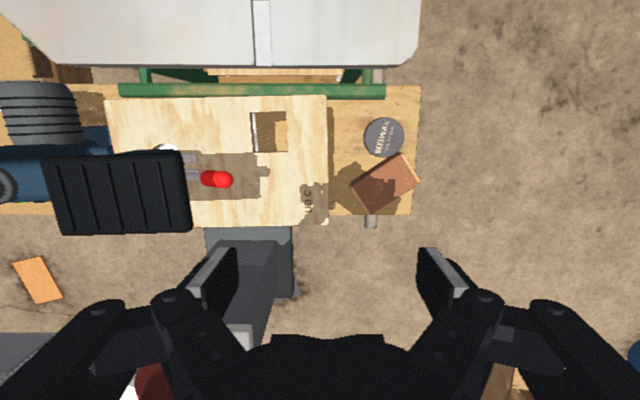

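Wrist view: grip ball end at (224,180), lamp front corners (183,151)/(192,232). Next a second place, over the knob.

Request:
{"method": "send_rows", "body": {"increments": [{"dx": 0, "dy": -0.12, "dz": 0, "yaw": 0, "claw": -1}, {"dx": 0, "dy": -0.24, "dz": 0, "yaw": 0, "claw": -1}, {"dx": 0, "dy": -0.36, "dz": 0, "yaw": 0, "claw": -1}, {"dx": 0, "dy": -0.48, "dz": 0, "yaw": 0, "claw": -1}, {"dx": 0, "dy": -0.6, "dz": 0, "yaw": 0, "claw": -1}, {"dx": 0, "dy": -0.6, "dz": 0, "yaw": 0, "claw": -1}, {"dx": 0, "dy": -0.6, "dz": 0, "yaw": 0, "claw": -1}]}}

```text
time: 2.2
tool_pos: [0.5303, -0.0312, 0.4013]
tool_rot: [0.0, 1.0, -0.001, -0.0]
contact_force: [0.1, 0.2, -0.2]
gripper_width: 1.001
grasp_force: 0.0
```

```bash
python3 - <<'E'
from h import *
import pickle
st=manip.state(); f=manip.grab_frame("wrist"); cv2.imwrite("pics/w3.png",f[:,:,::-1]); pickle.dump(st,open("w3.pkl","wb")); print(st["time"],st["tool_pos"],st["tool_rot"])
E
```

```text
2.2 [ 0.5303 -0.0312  0.4013] [ 0.0004  1.     -0.0007 -0.    ]
```

View pics/w3.png

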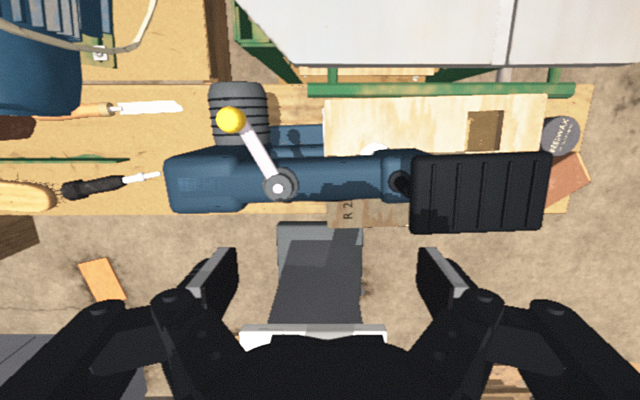

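Knob at (232,119), pivot (278,185), lamp corners (412,154),(549,151),(543,231),(410,233).

```bash
python3 - <<'E'
from h import *
import pickle
W2=P("wrist",pickle.load(open("w2.pkl","rb")));W3=P("wrist",pickle.load(open("w3.pkl","rb")))
t=lambda u,v:(P("top"),(u/4+280-.4,v/4+160-.4)); s=lambda u,v:(P("scene"),(u/4+280-.4,v/4+140-.4))
def go(n,*o): print(n,*tri(o))
go("knobtop",(W3,(231,118)),s(103,125),t(136,78))
go("pivottop",(W3,(279,184)),s(185,169),t(184,163))
go("lampFfar",(W2,(183,151)),(W3,(549,151)))
go("lampFnear",(W2,(192,232)),(W3,(543,231)))
go("lampBnear",(W2,(65,235)),(W3,(410,233)))
go("lampBfar",(W2,(47,157)),(W3,(412,154)))
go("gripend",(W2,(224,180)),s(366,93),t(498,148))
go("gripback",(W2,(202,178)),s(348,113))
E
```

```text
knobtop [0.5947 0.0527 0.2818] [3.3983 0.4664 0.5147]
pivottop [0.5299 0.017  0.2526] [2.4901 0.706  0.3115]
lampFfar [ 0.5708 -0.2109  0.2991] [0.7698 0.7703]
lampFnear [ 0.504  -0.2137  0.3069] [0.2162 0.2163]
lampBnear [ 0.5002 -0.1023  0.3037] [0.6315 0.6319]
lampBfar [ 0.5671 -0.1     0.2997] [1.0801 1.0809]
gripend [ 0.5372 -0.2277  0.2511] [2.5357 0.2619 0.3405]
gripback [ 0.5351 -0.1991  0.2386] [1.8104 0.3528]
```

Knob is at (0.595, 0.053), pivot (0.530, 0.017), so the lever starts at about 0.47 rad. The saw is yawed about 92°. I'll hover over the knob with the fingers part closed and their line along the mid-swing tangent.

Request:
{"method": "send_rows", "body": {"increments": [{"dx": 0.06, "dy": -0.08, "dz": 0, "yaw": -0.12, "claw": 0.2}, {"dx": 0.129, "dy": -0.168, "dz": 0, "yaw": -0.24, "claw": 0.2}, {"dx": 0.129, "dy": -0.168, "dz": 0.04, "yaw": -0.36, "claw": 0.2}, {"dx": 0.129, "dy": -0.168, "dz": 0.1, "yaw": -0.48, "claw": 0.2}, {"dx": 0.129, "dy": -0.168, "dz": 0.14, "yaw": -0.6, "claw": 0.2}, {"dx": 0.129, "dy": -0.168, "dz": 0.14, "yaw": -0.7, "claw": 0.2}, {"dx": 0.129, "dy": -0.168, "dz": 0.14, "yaw": -0.7, "claw": 0.2}, {"dx": 0.129, "dy": -0.168, "dz": 0.14, "yaw": -0.7, "claw": 0.2}]}}

```text
time: 3.25
tool_pos: [0.5954, 0.0527, 0.3317]
tool_rot: [0.0, 0.866, 0.499, 0.0]
contact_force: [-0.6, 0.5, 0.5]
gripper_width: 0.402
grasp_force: 0.0
```

```bash
python3 - <<'E'
from h import *
import pickle
st=manip.state(); f=manip.grab_frame("wrist"); cv2.imwrite("pics/w4.png",f[:,:,::-1]); print(st["time"],st["tool_pos"],st["tool_rot"],st["joint_pos"],st["gripper_width"])
W=P("wrist",st)
m=cv2.inRange(cv2.cvtColor(f,cv2.COLOR_RGB2HSV),(22,150,150),(35,255,255)); n,l,s,c=cv2.connectedComponentsWithStats(m)
for i in range(1,n):
    if s[i,4]>100: print(s[i],c[i])
print("expect",proj(W,(.595,.0527,.284)))
E
```

```text
3.25 [0.5954 0.0527 0.3317] [0.0002 0.8664 0.4994 0.0002] [-0.0361 -0.052   1.5525 -0.0001  1.6405  0.4888] 0.401763467526615
[312 198  31  35 771] [326.9637 215.6213]
expect [327.1719 221.458 ]
```

View pics/w4.png

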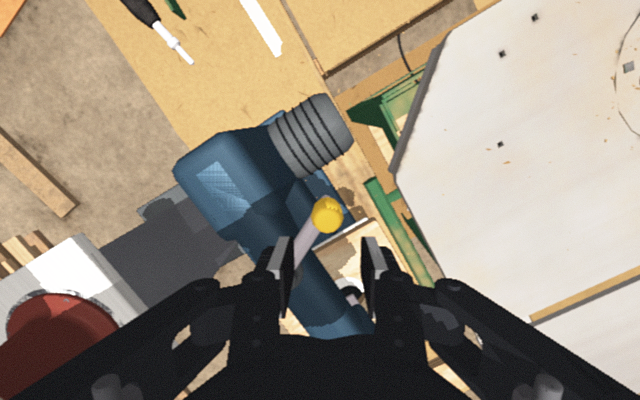

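The knob is centred between the fingers (327,216). Descending around it.

Request:
{"method": "send_rows", "body": {"increments": [{"dx": 0.003, "dy": 0, "dz": 0.05, "yaw": 0, "claw": 0.2}, {"dx": 0.003, "dy": 0, "dz": 0.1, "yaw": 0, "claw": 0.2}, {"dx": 0.003, "dy": 0, "dz": 0.15, "yaw": 0, "claw": 0.2}, {"dx": 0.003, "dy": 0, "dz": 0.15, "yaw": 0, "claw": 0.2}, {"dx": 0.003, "dy": 0, "dz": 0.15, "yaw": 0, "claw": 0.2}]}}

```text
time: 3.92
tool_pos: [0.5964, 0.0551, 0.2577]
tool_rot: [0.0, 0.866, 0.501, 0.001]
contact_force: [0.3, 0.5, -0.1]
gripper_width: 0.397
grasp_force: 0.0
```

Request:
{"method": "send_rows", "body": {"increments": [{"dx": 0.009, "dy": -0.026, "dz": 0, "yaw": 0, "claw": 0.2}, {"dx": 0.013, "dy": -0.039, "dz": 0, "yaw": 0, "claw": 0.2}, {"dx": 0.017, "dy": -0.052, "dz": 0, "yaw": 0, "claw": 0.2}, {"dx": 0.019, "dy": -0.065, "dz": 0, "yaw": 0, "claw": 0.2}, {"dx": 0.02, "dy": -0.078, "dz": 0, "yaw": 0, "claw": 0.2}, {"dx": 0.019, "dy": -0.091, "dz": 0, "yaw": 0, "claw": 0.2}, {"dx": 0.018, "dy": -0.104, "dz": 0, "yaw": 0, "claw": 0.2}, {"dx": 0.014, "dy": -0.117, "dz": 0, "yaw": 0, "claw": 0.2}, {"dx": 0.01, "dy": -0.13, "dz": 0, "yaw": 0, "claw": 0.2}, {"dx": 0.005, "dy": -0.142, "dz": 0, "yaw": 0, "claw": 0.2}, {"dx": -0.001, "dy": -0.153, "dz": 0, "yaw": 0, "claw": 0.2}, {"dx": -0.001, "dy": -0.153, "dz": 0, "yaw": 0, "claw": 0.2}]}}

```text
time: 5.42
tool_pos: [0.5283, 0.0928, 0.2561]
tool_rot: [-0.0, 0.865, 0.501, -0.001]
contact_force: [-1.0, -0.1, 0.1]
gripper_width: 0.4
grasp_force: 0.0
```

Now push on toward the stop gently.

Request:
{"method": "send_rows", "body": {"increments": [{"dx": -0.004, "dy": -0.007, "dz": 0, "yaw": 0, "claw": 0.2}, {"dx": -0.008, "dy": -0.014, "dz": 0, "yaw": 0, "claw": 0.2}, {"dx": -0.01, "dy": -0.018, "dz": 0, "yaw": 0, "claw": 0.2}, {"dx": -0.01, "dy": -0.018, "dz": 0, "yaw": 0, "claw": 0.2}]}}

```text
time: 5.92
tool_pos: [0.5196, 0.093, 0.2564]
tool_rot: [0.001, 0.865, 0.501, 0.001]
contact_force: [5.4, 0.7, -2.3]
gripper_width: 0.401
grasp_force: 2.4
```

Request:
{"method": "send_rows", "body": {"increments": [{"dx": -0.003, "dy": -0.005, "dz": 0, "yaw": 0, "claw": 0.2}, {"dx": -0.004, "dy": -0.007, "dz": 0, "yaw": 0, "claw": 0.2}, {"dx": -0.004, "dy": -0.007, "dz": 0, "yaw": 0, "claw": 0.2}]}}

```text
time: 6.3
tool_pos: [0.5191, 0.0929, 0.2565]
tool_rot: [0.003, 0.865, 0.501, 0.006]
contact_force: [20.4, 0.5, -8.5]
gripper_width: 0.399
grasp_force: 8.7
```

The lever is at its stop (20 N). Back off to clear the knob, lift and take a wrist picture from above.

Request:
{"method": "send_rows", "body": {"increments": [{"dx": 0.008, "dy": 0.014, "dz": 0, "yaw": 0, "claw": 0.2}, {"dx": 0.01, "dy": 0.017, "dz": 0, "yaw": 0, "claw": 0.2}, {"dx": 0.01, "dy": 0.017, "dz": -0.06, "yaw": 0, "claw": 0.2}, {"dx": 0.01, "dy": 0.017, "dz": -0.16, "yaw": 0, "claw": 0.2}, {"dx": 0.01, "dy": 0.017, "dz": -0.26, "yaw": 0, "claw": 0.2}, {"dx": 0.01, "dy": 0.017, "dz": -0.32, "yaw": 0, "claw": 0.2}, {"dx": 0.01, "dy": 0.017, "dz": -0.32, "yaw": 0, "claw": 0.2}]}}

```text
time: 7.18
tool_pos: [0.5251, 0.0933, 0.4197]
tool_rot: [0.001, 0.865, 0.501, 0.002]
contact_force: [0.2, -0.8, -0.9]
gripper_width: 0.396
grasp_force: 0.0
```

```bash
python3 - <<'E'
from h import *
def blob(f,lo,hi):
    m=cv2.inRange(cv2.cvtColor(f,cv2.COLOR_RGB2HSV),lo,hi); n,l,s,c=cv2.connectedComponentsWithStats(m)
    return [(s[i],c[i]) for i in range(1,n) if s[i,4]>15]
st=manip.state(); f=manip.grab_frame("wrist"); cv2.imwrite("pics/w5.png",f[:,:,::-1]); W=P("wrist",st)
print(st["time"],st["tool_pos"],st["joint_pos"])
print(blob(f,(22,150,150),(35,255,255)))
print("expect tight",proj(W,(.5274,.092,.28)),"0.1rad short",proj(W,(.5349,.0918,.28)))
t=manip.grab_frame("top"); cv2.imwrite("pics/top1.png",t[:,:,::-1])
print([b for b in blob(t,(22,150,150),(35,255,255)) if 280<b[1][0]<340 and 150<b[1][1]<230],proj(P("top"),(.5274,.092,.28)))
E
```

```text
7.175 [0.5251 0.0933 0.4197] [ 0.0362 -0.2104  1.5538  0.      1.7931  0.557 ]
[(array([317, 176,  22,  23, 171], dtype=int32), array([327.0819, 185.7193]))]
expect tight [329.7177 189.3271] 0.1rad short [336.5618 185.7435]
[] [301.7274 201.1277]
```

The knob sits at the full-tight place. Now stage 1 for the foot lever: go over the front edge of the lamp with closed fingers, pads crosswise, body above the lamp.

Request:
{"method": "send_rows", "body": {"increments": [{"dx": -0.1, "dy": 0.06, "dz": 0, "yaw": -0.1, "claw": 1}, {"dx": -0.2, "dy": 0.124, "dz": 0, "yaw": -0.2, "claw": 1}, {"dx": -0.3, "dy": 0.188, "dz": 0, "yaw": -0.3, "claw": 1}, {"dx": -0.4, "dy": 0.252, "dz": 0, "yaw": -0.372, "claw": 1}, {"dx": -0.5, "dy": 0.314, "dz": 0, "yaw": -0.372, "claw": 1}, {"dx": -0.547, "dy": 0.344, "dz": 0.04, "yaw": -0.372, "claw": 1}, {"dx": -0.547, "dy": 0.344, "dz": 0.13, "yaw": -0.372, "claw": 1}, {"dx": -0.547, "dy": 0.344, "dz": 0.16, "yaw": -0.372, "claw": 1}, {"dx": -0.547, "dy": 0.344, "dz": 0.16, "yaw": -0.372, "claw": 1}, {"dx": -0.547, "dy": 0.344, "dz": 0.16, "yaw": -0.372, "claw": 1}]}}

```text
time: 8.52
tool_pos: [0.5383, -0.2294, 0.3381]
tool_rot: [0.001, 0.694, 0.72, 0.0]
contact_force: [-1.0, 1.5, 0.1]
gripper_width: -0.003
grasp_force: 0.0
```

```bash
python3 - <<'E'
from h import *
f=manip.grab_frame("scene")[110:240,290:420]; g=manip.grab_frame("wrist")
f=cv2.resize(f,(400,400),interpolation=cv2.INTER_CUBIC); g=g[:,120:520]
cv2.imwrite("pics/c6.png",np.hstack([f,g])[:,:,::-1])
E
```

```text
(no output)
```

View pics/c6.png

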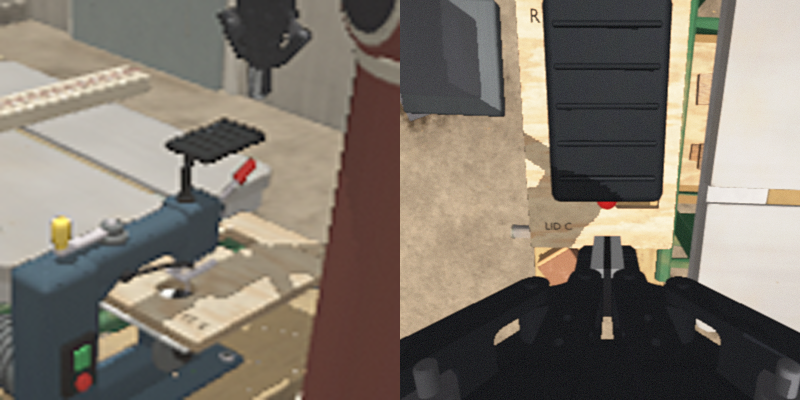

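Tension lever now lies along the arm in the scene view; in the wrist half, the fingertips (607,238) line up with the red tip (607,203) in front of the lamp edge. Descend onto the tip.

Request:
{"method": "send_rows", "body": {"increments": [{"dx": 0, "dy": 0, "dz": 0.06, "yaw": 0, "claw": 1}, {"dx": 0, "dy": 0, "dz": 0.12, "yaw": 0, "claw": 1}, {"dx": 0, "dy": 0, "dz": 0.15, "yaw": 0, "claw": 1}, {"dx": 0, "dy": 0, "dz": 0.16, "yaw": 0, "claw": 1}, {"dx": 0, "dy": 0, "dz": 0.17, "yaw": 0, "claw": 1}, {"dx": 0, "dy": 0, "dz": 0.176, "yaw": 0, "claw": 1}, {"dx": 0, "dy": 0, "dz": 0.18, "yaw": 0, "claw": 1}]}}

```text
time: 9.5
tool_pos: [0.5386, -0.2303, 0.2477]
tool_rot: [0.002, 0.694, 0.72, 0.0]
contact_force: [0.9, -2.1, 3.6]
gripper_width: -0.001
grasp_force: 1.8
```

Request:
{"method": "send_rows", "body": {"increments": [{"dx": 0, "dy": 0, "dz": 0.006, "yaw": 0, "claw": 1}, {"dx": 0, "dy": 0, "dz": 0.012, "yaw": 0, "claw": 1}, {"dx": 0, "dy": 0, "dz": 0.016, "yaw": 0, "claw": 1}, {"dx": 0, "dy": 0, "dz": 0.016, "yaw": 0, "claw": 1}]}}

```text
time: 10.0
tool_pos: [0.5375, -0.2292, 0.2375]
tool_rot: [-0.001, 0.694, 0.72, 0.0]
contact_force: [0.2, -0.8, 1.6]
gripper_width: -0.007
grasp_force: 0.8
```

```bash
python3 - <<'E'
from h import *
f=manip.grab_frame("scene"); st=manip.state(); print(st["tool_pos"],st["contact_force"],st["joint_pos"])
def red(f):
    h=cv2.cvtColor(f,cv2.COLOR_RGB2HSV); m=cv2.inRange(h,(0,200,140),(4,255,255))|cv2.inRange(h,(176,200,140),(180,255,255)); m[:,:340]=0;m[:,400:]=0;m[:140]=0;m[250:]=0
    v,u=np.nonzero(m); return len(u),u.mean(),v.mean(),u.min(),u.max(),v.min(),v.max()
print(red(cv2.imread("pics/scene0.png")[:,:,::-1].copy())); print(red(f))
E
```

```text
[ 0.5375 -0.2292  0.2375] [ 0.4661 -1.063   0.6802] [-0.5307 -0.046   1.7014  0.0006  1.4879 -0.5679]
(4, np.float64(371.25), np.float64(164.5), np.int64(370), np.int64(372), np.int64(163), np.int64(166))
(2, np.float64(370.5), np.float64(168.5), np.int64(368), np.int64(373), np.int64(168), np.int64(169))
```

```bash
cat >> h.py <<'E'
def red(f):
    f=f.astype(int); m=(f[...,0]>110)&(f[...,0]>1.9*f[...,1])&(f[...,0]>1.9*f[...,2]); m[:,:345]=0;m[:,382]=0;m[:,383:]=0;m[:150]=0;m[215:]=0
    v,u=np.nonzero(m); return len(u),u.mean().round(1),v.mean().round(1),u.min(),u.max(),v.min(),v.max()
E
python3 - <<'E'
from h import *
print(red(cv2.imread("pics/scene0.png")[:,:,::-1])); print(red(manip.grab_frame("scene")))
S=P("scene")
# hinge guess from grip centre (0.536,-0.213,0.245)
for th0 in (32,24):
  H=np.array([.535,-.213+.07*np.cos(np.radians(th0)),.245-.07*np.sin(np.radians(th0))]); print("hinge",H)
  for th in (32,24,14,0,-14,-28):
    c=[H+np.array([0,-r*np.cos(np.radians(th)),r*np.sin(np.radians(th))]) for r in (.05,.07,.09)]
    print(th,[proj(S,x).round(1) for x in c],c[2])
E
```

```text
(28, np.float64(369.4), np.float64(164.8), np.int64(366), np.int64(372), np.int64(161), np.int64(168))
(24, np.float64(369.9), np.float64(169.0), np.int64(367), np.int64(373), np.int64(167), np.int64(172))
hinge [ 0.535  -0.1536  0.2079]
32 [array([365.7, 169. ]), array([368.8, 165.3]), array([372. , 161.5])] [ 0.535  -0.23    0.2556]
24 [array([366.1, 170.3]), array([369.5, 167. ]), array([372.8, 163.8])] [ 0.535  -0.2359  0.2445]
14 [array([366.5, 172. ]), array([370. , 169.4]), array([373.4, 166.9])] [ 0.535  -0.241   0.2297]
0 [array([366.5, 174.7]), array([370. , 173.3]), array([373.4, 171.8])] [ 0.535  -0.2436  0.2079]
-14 [array([366. , 177.7]), array([369.3, 177.3]), array([372.5, 177. ])] [ 0.535  -0.241   0.1861]
-28 [array([365.1, 180.6]), array([368. , 181.5]), array([370.8, 182.2])] [ 0.535  -0.2331  0.1657]
hinge [ 0.535  -0.1491  0.2165]
32 [array([365. , 167.3]), array([368.2, 163.5]), array([371.4, 159.8])] [ 0.535  -0.2254  0.2642]
24 [array([365.5, 168.5]), array([368.8, 165.3]), array([372.2, 162. ])] [ 0.535  -0.2313  0.2531]
14 [array([365.8, 170.3]), array([369.3, 167.7]), array([372.8, 165.2])] [ 0.535  -0.2364  0.2383]
0 [array([365.9, 173.1]), array([369.4, 171.6]), array([372.8, 170.1])] [ 0.535  -0.2391  0.2165]
-14 [array([365.4, 176. ]), array([368.7, 175.7]), array([371.9, 175.4])] [ 0.535  -0.2364  0.1948]
-28 [array([364.4, 179. ]), array([367.3, 179.8]), array([370.2, 180.6])] [ 0.535  -0.2285  0.1743]
```

The red grip's centroid dropped to row 169, which fits θ≈15°. I'll push 3 mm more, then rise, back out, turn and open for stage 2.

Request:
{"method": "send_rows", "body": {"increments": [{"dx": 0, "dy": 0, "dz": 0.004, "yaw": 0, "claw": 1}, {"dx": 0, "dy": 0, "dz": 0.006, "yaw": 0, "claw": 1}, {"dx": 0, "dy": 0, "dz": -0.1, "yaw": 0, "claw": 1}, {"dx": 0, "dy": 0, "dz": -0.2, "yaw": 0, "claw": 1}, {"dx": -0.1, "dy": 0, "dz": -0.2, "yaw": 0.1, "claw": 1}, {"dx": -0.2, "dy": 0, "dz": -0.2, "yaw": 0.2, "claw": -1}, {"dx": -0.2, "dy": 0, "dz": -0.2, "yaw": 0.32, "claw": -1}, {"dx": -0.2, "dy": 0, "dz": -0.2, "yaw": 0.44, "claw": -1}, {"dx": -0.2, "dy": 0, "dz": -0.2, "yaw": 0.56, "claw": -1}, {"dx": -0.2, "dy": 0, "dz": -0.2, "yaw": 0.68, "claw": -1}, {"dx": -0.2, "dy": 0, "dz": -0.2, "yaw": 0.8, "claw": -1}, {"dx": -0.2, "dy": 0, "dz": -0.2, "yaw": 0.92, "claw": -1}, {"dx": -0.2, "dy": 0, "dz": -0.2, "yaw": 1.0, "claw": -1}, {"dx": -0.2, "dy": 0, "dz": -0.2, "yaw": 1.0, "claw": -1}, {"dx": -0.2, "dy": 0, "dz": -0.2, "yaw": 1.0, "claw": -1}]}}

```text
time: 11.98
tool_pos: [0.5414, -0.3293, 0.3377]
tool_rot: [-0.001, 0.998, 0.055, -0.0]
contact_force: [-0.0, -0.6, 0.5]
gripper_width: 1.0
grasp_force: 0.0
```

```bash
python3 - <<'E'
from h import *
print(red(manip.grab_frame("scene"))); st=manip.state(); print(st["time"],st["tool_pos"],st["joint_pos"])
g=manip.grab_frame("wrist"); W=P("wrist",st)
f=g.astype(int); m=((f[...,0]>110)&(f[...,0]>2.2*f[...,1])&(f[...,0]>2.2*f[...,2])).astype(np.uint8)
n,l,s,c=cv2.connectedComponentsWithStats(m); print([(s[i],c[i].round(1)) for i in range(1,n) if s[i,4]>60])
H=np.array([.535,-.1536,.2079])
for th in (32,15,8): print(th,[proj(W,H+np.array([.002,-r*np.cos(np.radians(th)),r*np.sin(np.radians(th))])).round(1) for r in (.05,.07,.09)])
print("lamp front mid",proj(W,(.5374,-.2123,.302)))
E
```

```text
(25, np.float64(370.2), np.float64(169.3), np.int64(367), np.int64(373), np.int64(167), np.int64(172))
12.025 [ 0.5414 -0.3294  0.3378] [-0.664   0.0329  1.4581  0.0003  1.6514  0.7975]
[(array([184, 176,  44,  22, 754], dtype=int32), array([205.2, 186.6]))]
32 [array([170. , 186.4]), array([184.4, 191.7]), array([200.1, 197.3])]
15 [array([184.4, 183.6]), array([203.9, 187.3]), array([224.1, 191.1])]
8 [array([188.8, 182.3]), array([209.5, 185.4]), array([230.6, 188.5])]
lamp front mid [141.5127 213.2749]
```

The wrist picture confirms θ≈14° with the grip sticking out to y≈−0.24. Position the open gripper so its saw-side finger stands over the tip with the knuckles clear of the lamp.

Request:
{"method": "send_rows", "body": {"increments": [{"dx": 0.003, "dy": -0.078, "dz": 0, "yaw": 0.048, "claw": -1}, {"dx": 0.003, "dy": -0.078, "dz": 0, "yaw": 0.048, "claw": -1}, {"dx": 0.003, "dy": -0.078, "dz": 0.08, "yaw": 0.048, "claw": -1}, {"dx": 0.003, "dy": -0.078, "dz": 0.14, "yaw": 0.048, "claw": -1}, {"dx": 0.003, "dy": -0.078, "dz": 0.18, "yaw": 0.048, "claw": -1}, {"dx": 0.003, "dy": -0.078, "dz": 0.18, "yaw": 0.048, "claw": -1}]}}

```text
time: 12.82
tool_pos: [0.5381, -0.2905, 0.2463]
tool_rot: [-0.001, 1.0, 0.018, -0.001]
contact_force: [0.1, -0.4, -0.6]
gripper_width: 0.999
grasp_force: 0.0
```

```bash
python3 - <<'E'
from h import *
g=manip.grab_frame("wrist"); f=manip.grab_frame("scene")[110:240,290:420]
f=cv2.resize(f,(400,400),interpolation=cv2.INTER_CUBIC); g=g[:,0:400]
cv2.imwrite("pics/c7.png",np.hstack([f,g])[:,:,::-1])
E
```

```text
(no output)
```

View pics/c7.png

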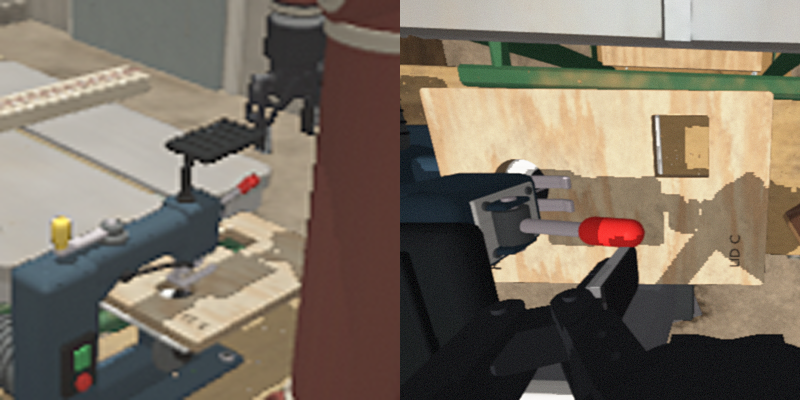

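The finger stands over the outer part of the grip (crop ~(615,270) next to grip end (645,235)). Lower slowly.

Request:
{"method": "send_rows", "body": {"increments": [{"dx": 0, "dy": 0, "dz": 0.02, "yaw": 0, "claw": -1}, {"dx": 0, "dy": 0, "dz": 0.035, "yaw": 0, "claw": -1}, {"dx": 0, "dy": 0, "dz": 0.05, "yaw": 0, "claw": -1}, {"dx": 0, "dy": 0, "dz": 0.06, "yaw": 0, "claw": -1}]}}

```text
time: 13.42
tool_pos: [0.5386, -0.2905, 0.2175]
tool_rot: [-0.0, 1.0, 0.018, -0.0]
contact_force: [-0.2, -0.5, -0.2]
gripper_width: 0.999
grasp_force: 0.1
```

```bash
python3 - <<'E'
from h import *
print(red(manip.grab_frame("scene"))); st=manip.state(); print(st["tool_pos"],st["contact_force"])
E
```

```text
(25, np.float64(370.2), np.float64(169.3), np.int64(367), np.int64(373), np.int64(167), np.int64(172))
[ 0.5384 -0.2905  0.2169] [ 0.5668 -0.6035  0.8052]
```

Request:
{"method": "send_rows", "body": {"increments": [{"dx": 0, "dy": 0, "dz": 0.01, "yaw": 0, "claw": -1}, {"dx": 0, "dy": 0, "dz": 0.02, "yaw": 0, "claw": -1}, {"dx": 0, "dy": 0, "dz": 0.03, "yaw": 0, "claw": -1}, {"dx": 0, "dy": 0, "dz": 0.03, "yaw": 0, "claw": -1}]}}

```text
time: 13.98
tool_pos: [0.5391, -0.2925, 0.2041]
tool_rot: [0.002, 1.0, 0.017, 0.001]
contact_force: [0.4, -5.8, 2.5]
gripper_width: 1.001
grasp_force: 3.2
```

```bash
python3 - <<'E'
from h import *
print(red(manip.grab_frame("scene"))); st=manip.state(); print(st["tool_pos"],st["contact_force"])
E
```

```text
(23, np.float64(370.2), np.float64(171.2), np.int64(367), np.int64(373), np.int64(169), np.int64(174))
[ 0.5391 -0.2924  0.2042] [-0.0017 -6.3668  2.7404]
```

The lever follows (θ≈7°), but the finger is riding on the rounded end with a side force of 6 N. Turning the gripper about 50° lets a finger corner reach farther in past the knuckles. Lift and turn.

Request:
{"method": "send_rows", "body": {"increments": [{"dx": 0, "dy": 0, "dz": -0.1, "yaw": 0, "claw": -1}, {"dx": 0, "dy": 0.02, "dz": -0.22, "yaw": 0, "claw": -1}, {"dx": -0.02, "dy": 0.02, "dz": -0.22, "yaw": 0.12, "claw": -1}, {"dx": -0.05, "dy": 0.02, "dz": -0.22, "yaw": 0.24, "claw": -1}, {"dx": -0.072, "dy": 0, "dz": -0.22, "yaw": 0.36, "claw": -1}, {"dx": -0.072, "dy": -0.033, "dz": -0.22, "yaw": 0.48, "claw": -1}, {"dx": -0.072, "dy": -0.033, "dz": -0.22, "yaw": 0.582, "claw": -1}, {"dx": -0.072, "dy": -0.033, "dz": -0.22, "yaw": 0.582, "claw": -1}, {"dx": -0.072, "dy": -0.033, "dz": -0.22, "yaw": 0.582, "claw": -1}]}}

```text
time: 15.15
tool_pos: [0.5022, -0.2754, 0.3129]
tool_rot: [-0.0, 0.914, -0.406, -0.0]
contact_force: [0.3, -0.4, 0.0]
gripper_width: 1.002
grasp_force: 0.0
```

```bash
python3 - <<'E'
from h import *
print(red(manip.grab_frame("scene"))); st=manip.state(); print(st["tool_pos"],st["contact_force"],st["tool_rot"])
Rm=R.from_quat(np.r_[st["tool_rot"][1:],st["tool_rot"][0]]).as_matrix()
for n,p in (("finger",(-.011,-.057,-.013)),("fingerin",(-.011,-.0425,-.013)),("fingerx+",(.011,-.057,-.013)),("knuckle",(-.013,-.075,-.07)),("body",(-.0425,-.038,-.08)),("body2",(-.038,-.0425,-.08))): print(n,st["tool_pos"]+Rm@np.array(p))
E
```

```text
(25, np.float64(370.2), np.float64(170.3), np.int64(367), np.int64(373), np.int64(168), np.int64(173))
[ 0.5022 -0.2755  0.313 ] [ 0.5855 -0.2733 -0.9785] [-0.0002  0.914  -0.4057 -0.0003]
finger [ 0.5371 -0.2291  0.326 ]
fingerin [ 0.5263 -0.2388  0.326 ]
fingerx+ [ 0.5518 -0.2454  0.326 ]
knuckle [ 0.5491 -0.2155  0.383 ]
body [ 0.5019 -0.2185  0.393 ]
body2 [ 0.5083 -0.2188  0.393 ]
```

Request:
{"method": "send_rows", "body": {"increments": [{"dx": 0, "dy": 0, "dz": 0.08, "yaw": 0, "claw": -1}, {"dx": 0, "dy": 0, "dz": 0.14, "yaw": 0, "claw": -1}, {"dx": 0, "dy": 0, "dz": 0.17, "yaw": 0, "claw": -1}, {"dx": 0, "dy": 0, "dz": 0.19, "yaw": 0, "claw": -1}, {"dx": 0, "dy": 0, "dz": 0.205, "yaw": 0, "claw": -1}, {"dx": 0, "dy": 0, "dz": 0.22, "yaw": 0, "claw": -1}]}}

```text
time: 15.95
tool_pos: [0.5025, -0.2769, 0.2048]
tool_rot: [0.001, 0.914, -0.407, 0.001]
contact_force: [-2.4, -5.0, 2.6]
gripper_width: 0.997
grasp_force: 2.9
```

```bash
python3 - <<'E'
from h import *
print(red(manip.grab_frame("scene"))); st=manip.state(); print(st["tool_pos"],st["contact_force"])
E
```

```text
(24, np.float64(370.2), np.float64(171.6), np.int64(367), np.int64(373), np.int64(169), np.int64(174))
[ 0.5022 -0.2769  0.2035] [-1.4529 -5.5658  2.2319]
```

Request:
{"method": "send_rows", "body": {"increments": [{"dx": 0.0045, "dy": 0.004, "dz": 0, "yaw": 0, "claw": -1}, {"dx": 0.0045, "dy": 0.004, "dz": 0.005, "yaw": 0, "claw": -1}, {"dx": 0.0045, "dy": 0.004, "dz": 0.01, "yaw": 0, "claw": -1}, {"dx": 0.0045, "dy": 0.004, "dz": 0.01, "yaw": 0, "claw": -1}]}}

```text
time: 16.5
tool_pos: [0.5021, -0.2785, 0.1983]
tool_rot: [0.0, 0.914, -0.406, -0.0]
contact_force: [-1.8, -1.6, 2.5]
gripper_width: 1.0
grasp_force: 1.5
```

```bash
python3 - <<'E'
from h import *
print(red(manip.grab_frame("scene"))); st=manip.state(); print(st["tool_pos"],st["contact_force"],st["ft_torque"])
E
```

```text
(26, np.float64(370.1), np.float64(172.7), np.int64(367), np.int64(373), np.int64(171), np.int64(175))
[ 0.5021 -0.2784  0.1983] [-1.8708 -1.3915  2.9433] [-0.2282  0.2382  0.0421]
```

Side force dropped and the lever follows. Continue.

Request:
{"method": "send_rows", "body": {"increments": [{"dx": 0, "dy": 0, "dz": 0.008, "yaw": 0, "claw": -1}, {"dx": 0, "dy": 0, "dz": 0.016, "yaw": 0, "claw": -1}, {"dx": 0, "dy": 0, "dz": 0.024, "yaw": 0, "claw": -1}, {"dx": 0, "dy": 0, "dz": 0.03, "yaw": 0, "claw": -1}, {"dx": 0, "dy": 0, "dz": 0.03, "yaw": 0, "claw": -1}]}}

```text
time: 17.18
tool_pos: [0.502, -0.2783, 0.1826]
tool_rot: [-0.0, 0.914, -0.406, -0.0]
contact_force: [-1.2, -1.7, -0.2]
gripper_width: 1.0
grasp_force: 0.7
```

```bash
python3 - <<'E'
from h import *
print(red(manip.grab_frame("scene"))); st=manip.state(); print(st["tool_pos"],st["contact_force"])
E
```

```text
(22, np.float64(369.8), np.float64(175.3), np.int64(367), np.int64(373), np.int64(174), np.int64(177))
[ 0.502  -0.2782  0.1826] [-0.5882 -0.4283 -0.1455]
```

Request:
{"method": "send_rows", "body": {"increments": [{"dx": -0.0045, "dy": -0.004, "dz": 0.008, "yaw": 0, "claw": -1}, {"dx": -0.0045, "dy": -0.004, "dz": 0.016, "yaw": 0, "claw": -1}, {"dx": -0.0045, "dy": -0.004, "dz": 0.022, "yaw": 0, "claw": -1}, {"dx": -0.0045, "dy": -0.004, "dz": 0.028, "yaw": 0, "claw": -1}, {"dx": -0.0045, "dy": -0.004, "dz": 0.028, "yaw": 0, "claw": -1}]}}

```text
time: 17.85
tool_pos: [0.5022, -0.2751, 0.169]
tool_rot: [-0.0, 0.914, -0.406, -0.0]
contact_force: [-0.9, -0.7, 1.3]
gripper_width: 1.0
grasp_force: 1.2
```

```bash
python3 - <<'E'
from h import *
print(red(manip.grab_frame("scene"))); st=manip.state(); print(st["tool_pos"],st["contact_force"])
E
```

```text
(20, np.float64(369.3), np.float64(178.4), np.int64(367), np.int64(372), np.int64(177), np.int64(180))
[ 0.5023 -0.2751  0.1691] [-0.9137 -0.3981  1.9253]
```

Request:
{"method": "send_rows", "body": {"increments": [{"dx": 0, "dy": 0, "dz": 0.006, "yaw": 0, "claw": -1}, {"dx": 0, "dy": 0, "dz": 0.012, "yaw": 0, "claw": -1}, {"dx": 0, "dy": 0, "dz": 0.016, "yaw": 0, "claw": -1}, {"dx": 0, "dy": 0, "dz": 0.016, "yaw": 0, "claw": -1}]}}

```text
time: 18.4
tool_pos: [0.5023, -0.2757, 0.1611]
tool_rot: [0.0, 0.914, -0.407, 0.0]
contact_force: [1.3, -1.0, 0.6]
gripper_width: 0.997
grasp_force: 1.1
```

```bash
python3 - <<'E'
from h import *
print(red(manip.grab_frame("scene"))); st=manip.state(); print(st["tool_pos"],st["contact_force"])
E
```

```text
(22, np.float64(369.0), np.float64(179.4), np.int64(366), np.int64(372), np.int64(177), np.int64(181))
[ 0.5023 -0.2757  0.1611] [ 1.6334 -2.2601  0.3588]
```

Request:
{"method": "send_rows", "body": {"increments": [{"dx": -0.003, "dy": -0.003, "dz": 0.004, "yaw": 0, "claw": -1}, {"dx": -0.003, "dy": -0.003, "dz": 0.008, "yaw": 0, "claw": -1}, {"dx": -0.003, "dy": -0.003, "dz": 0.012, "yaw": 0, "claw": -1}, {"dx": -0.003, "dy": -0.003, "dz": 0.012, "yaw": 0, "claw": -1}]}}

```text
time: 18.95
tool_pos: [0.5029, -0.2745, 0.1559]
tool_rot: [0.001, 0.914, -0.407, 0.001]
contact_force: [2.5, -7.0, 1.6]
gripper_width: 0.996
grasp_force: 3.3
```

```bash
python3 - <<'E'
from h import *
print(red(manip.grab_frame("scene"))); st=manip.state(); print(st["tool_pos"],st["contact_force"])
E
```

```text
(21, np.float64(368.6), np.float64(180.1), np.int64(366), np.int64(371), np.int64(178), np.int64(182))
[ 0.503  -0.2745  0.1559] [ 2.0306 -6.2409  1.0051]
```

The finger is now working on the grip's end, lever about −24°. The knuckles are below the lamp, so I'll lift 25 mm, turn square again and slide the finger in farther over the grip.

Request:
{"method": "send_rows", "body": {"increments": [{"dx": 0.005, "dy": 0.004, "dz": -0.02, "yaw": 0, "claw": -1}, {"dx": 0.02, "dy": 0.01, "dz": -0.05, "yaw": 0, "claw": -1}, {"dx": 0.05, "dy": 0, "dz": -0.05, "yaw": -0.12, "claw": -1}, {"dx": 0.079, "dy": -0.026, "dz": -0.05, "yaw": -0.24, "claw": -1}, {"dx": 0.079, "dy": -0.026, "dz": -0.05, "yaw": -0.36, "claw": -1}, {"dx": 0.079, "dy": -0.026, "dz": -0.05, "yaw": -0.48, "claw": -1}, {"dx": 0.079, "dy": -0.026, "dz": -0.05, "yaw": -0.582, "claw": -1}, {"dx": 0.079, "dy": -0.026, "dz": -0.05, "yaw": -0.582, "claw": -1}]}}

```text
time: 20.0
tool_pos: [0.5386, -0.294, 0.1808]
tool_rot: [-0.0, 1.0, 0.017, 0.0]
contact_force: [-0.4, 0.2, 0.3]
gripper_width: 0.995
grasp_force: 0.0
```

```bash
python3 - <<'E'
from h import *
print(red(manip.grab_frame("scene"))); st=manip.state(); print(st["tool_pos"],st["tool_rot"],st["contact_force"])
W=P("wrist",st); f=manip.grab_frame("wrist").astype(int); m=((f[...,0]>110)&(f[...,0]>2.2*f[...,1])&(f[...,0]>2.2*f[...,2])).astype(np.uint8)
n,l,s,c=cv2.connectedComponentsWithStats(m); print([(s[i],c[i].round(1)) for i in range(1,n) if s[i,4]>60])
H=np.array([.537,-.1536,.2079])
for th in (-16,-20,-24,-28): print(th,[proj(W,H+np.array([0,-r*np.cos(np.radians(th)),r*np.sin(np.radians(th))])).round(1) for r in (.05,.07,.09)])
E
```

```text
(19, np.float64(368.4), np.float64(180.2), np.int64(366), np.int64(371), np.int64(178), np.int64(182))
[ 0.5386 -0.294   0.1808] [-0.0001  0.9999  0.0167  0.0001] [-0.1843  0.3845 -0.3161]
[(array([ 133,  229,   84,   41, 2437], dtype=int32), array([173.5, 248.9]))]
-16 [array([133.4, 260.4]), array([179.4, 256.5]), array([222.1, 252.8])]
-20 [array([135.4, 257.2]), array([180.8, 252.2]), array([222.3, 247.7])]
-24 [array([136.8, 254.1]), array([181.3, 248.3]), array([221.6, 243. ])]
-28 [array([137.6, 251.3]), array([181.2, 244.7]), array([220.1, 238.8])]
```

Request:
{"method": "send_rows", "body": {"increments": [{"dx": 0, "dy": -0.02, "dz": 0, "yaw": 0, "claw": -1}, {"dx": 0, "dy": -0.044, "dz": 0, "yaw": 0, "claw": -1}, {"dx": 0, "dy": -0.044, "dz": 0, "yaw": 0, "claw": -1}, {"dx": 0, "dy": -0.044, "dz": 0.006, "yaw": 0, "claw": -1}, {"dx": 0, "dy": -0.044, "dz": 0.012, "yaw": 0, "claw": -1}, {"dx": 0, "dy": -0.044, "dz": 0.012, "yaw": 0, "claw": -1}]}}

```text
time: 20.85
tool_pos: [0.5379, -0.2719, 0.1746]
tool_rot: [0.0, 1.0, 0.018, 0.0]
contact_force: [0.3, 1.2, 0.5]
gripper_width: 0.999
grasp_force: 0.0
```

```bash
python3 - <<'E'
from h import *
print(red(manip.grab_frame("scene"))); st=manip.state(); print(st["tool_pos"],st["contact_force"])
E
```

```text
(20, np.float64(368.4), np.float64(180.1), np.int64(366), np.int64(371), np.int64(178), np.int64(182))
[ 0.5379 -0.272   0.1747] [-0.6319 -0.0288 -0.2793]
```

Free so far; press on down.

Request:
{"method": "send_rows", "body": {"increments": [{"dx": 0, "dy": 0, "dz": 0.006, "yaw": 0, "claw": -1}, {"dx": 0, "dy": 0, "dz": 0.012, "yaw": 0, "claw": -1}, {"dx": 0, "dy": 0, "dz": 0.016, "yaw": 0, "claw": -1}, {"dx": 0, "dy": 0, "dz": 0.016, "yaw": 0, "claw": -1}]}}

```text
time: 21.4
tool_pos: [0.5391, -0.2726, 0.1706]
tool_rot: [0.001, 1.0, 0.018, 0.002]
contact_force: [-2.6, 2.3, 14.0]
gripper_width: 1.001
grasp_force: 5.4
```

```bash
python3 - <<'E'
from h import *
print(red(manip.grab_frame("scene"))); st=manip.state(); print(st["tool_pos"],st["contact_force"])
E
```

```text
(19, np.float64(368.4), np.float64(180.2), np.int64(366), np.int64(371), np.int64(178), np.int64(182))
[ 0.5391 -0.2726  0.1706] [-3.4059  1.7127 12.7737]
```

Request:
{"method": "send_rows", "body": {"increments": [{"dx": 0, "dy": 0, "dz": 0.003, "yaw": 0, "claw": -1}, {"dx": 0, "dy": 0, "dz": 0.006, "yaw": 0, "claw": -1}, {"dx": 0, "dy": 0, "dz": 0.006, "yaw": 0, "claw": -1}]}}

```text
time: 21.82
tool_pos: [0.5394, -0.2726, 0.17]
tool_rot: [0.001, 1.0, 0.018, 0.002]
contact_force: [-7.1, 4.6, 21.5]
gripper_width: 1.0
grasp_force: 8.6
```

```bash
python3 - <<'E'
from h import *
print(red(manip.grab_frame("scene"))); st=manip.state(); print(st["tool_pos"],st["contact_force"])
W=P("wrist",st); f=manip.grab_frame("wrist"); cv2.imwrite("pics/w8.png",f[:,:,::-1])
E
```

```text
(19, np.float64(368.2), np.float64(180.4), np.int64(366), np.int64(371), np.int64(178), np.int64(182))
[ 0.5394 -0.2725  0.17  ] [-7.2623  3.3246 21.4381]
```

Hard stop reached (21 N, no further travel). Retreat out from under the lamp, then up.

Request:
{"method": "send_rows", "body": {"increments": [{"dx": 0, "dy": 0, "dz": -0.02, "yaw": 0, "claw": -1}, {"dx": 0, "dy": 0, "dz": -0.034, "yaw": 0, "claw": -1}, {"dx": 0, "dy": 0.03, "dz": -0.034, "yaw": 0, "claw": -1}, {"dx": 0, "dy": 0.07, "dz": -0.034, "yaw": 0, "claw": -1}, {"dx": 0, "dy": 0.11, "dz": -0.034, "yaw": 0, "claw": -1}, {"dx": 0, "dy": 0.11, "dz": -0.12, "yaw": 0, "claw": -1}, {"dx": 0, "dy": 0.11, "dz": -0.24, "yaw": 0, "claw": -1}, {"dx": 0, "dy": 0.11, "dz": -0.36, "yaw": 0, "claw": -1}, {"dx": 0, "dy": 0.11, "dz": -0.46, "yaw": 0, "claw": -1}, {"dx": 0, "dy": 0.11, "dz": -0.46, "yaw": 0, "claw": -1}, {"dx": 0, "dy": 0.11, "dz": -0.46, "yaw": 0, "claw": -1}]}}

```text
time: 23.3
tool_pos: [0.5395, -0.3279, 0.3929]
tool_rot: [-0.0, 1.0, 0.017, -0.0]
contact_force: [-0.6, 0.9, -0.6]
gripper_width: 1.002
grasp_force: 0.0
```

```bash
python3 - <<'E'
from h import *
s=manip.grab_frame("scene"); print(red(s)); st=manip.state(); print(st["time"],st["tool_pos"],st["contact_force"])
W=P("wrist",st); g=manip.grab_frame("wrist"); cv2.imwrite("pics/w9.png",g[:,:,::-1]); cv2.imwrite("pics/s9.png",s[:,:,::-1])
f=g.astype(int); m=((f[...,0]>110)&(f[...,0]>2.2*f[...,1])&(f[...,0]>2.2*f[...,2])).astype(np.uint8)
n,l,q,c=cv2.connectedComponentsWithStats(m); print([(q[i],c[i].round(1)) for i in range(1,n) if q[i,4]>60])
H=np.array([.537,-.1536,.2079])
for th in (-20,-24,-28,-32): print(th,[proj(W,H+np.array([0,-r*np.cos(np.radians(th)),r*np.sin(np.radians(th))])).round(1) for r in (.05,.07,.09)])
# board and knob motion between start and now (image registration)
t=manip.grab_frame("top"); cv2.imwrite("pics/top9.png",t[:,:,::-1]); a=cv2.imread("pics/top0.png")
for nm,(u0,u1,v0,v1) in dict(board1=(402,425,178,228),board2=(340,375,205,228),cork=(430,468,198,232),tin=(436,456,181,201)).items():
    A=cv2.cvtColor(a,cv2.COLOR_BGR2GRAY)[v0:v1,u0:u1].astype(np.float32);B=cv2.cvtColor(t,cv2.COLOR_RGB2GRAY)[v0:v1,u0:u1].astype(np.float32)
    print(nm,cv2.phaseCorrelate(A,B),abs(A-B).max())
E
```

```text
(19, np.float64(368.4), np.float64(180.2), np.int64(366), np.int64(371), np.int64(178), np.int64(182))
23.35 [ 0.5392 -0.3275  0.3915] [ 0.0432  0.0957 -0.9428]
[(array([218, 165,  33,  15, 410], dtype=int32), array([233.8, 172.1]))]
-20 [array([218.7, 173.6]), array([236.6, 173. ]), array([253.8, 172.5])]
-24 [array([218.6, 173. ]), array([236.2, 172.3]), array([253. , 171.6])]
-28 [array([218.2, 172.5]), array([235.5, 171.5]), array([251.9, 170.7])]
-32 [array([217.6, 171.9]), array([234.5, 170.8]), array([250.5, 169.8])]
board1 ((0.8920562182741119, -1.3407522387702322), 0.3319104512532552) 133.0
board2 ((-0.029161014078113112, -0.044492682300521835), 1.000043264279763) 7.0
cork ((2.2562592975283593, -0.9815866010070202), 0.09190868933995565) 120.0
tin ((12.008745173049421, 15.096154688600521), 0.030695409774780275) 95.0
```

The lever stayed at its stop (fit about −28°), the plywood image shift is 0.03 px, and the robot is clear. Handing in.

```bash
python3 -c "
from plant import manip
print(manip.job_done())"
```

```text
the job is handed in; nothing more can be done
None
```

I handed the job in at about 23 s: the tension lever was swung to its stop first, then the foot lever pushed down to its stop. The visible part of the plywood hadn't moved. I inferred that the foot is pressing from the lever reaching its stop, and the gripper hid the cork block and tin in my last check.

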